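# Snap the lid on a jar of sweets and hold it up for the customer

### The arm

A 6-joint arm with a two-finger parallel gripper is mounted at the origin on a cart in front of the work surface, level with it; the furniture and walls round the work are solid. World frame = base frame: x ahead of the robot, y to its left, z up, the work surface at z = 0. Lengths are in m, angles in degrees, forces in N, time in s.
With the tool pointing down it reaches from about 0.25 to 0.725 m from the base axis. Payload 9.7 kg.
Tool frame: the origin (TCP) lies midway between the tips of the shut fingers; the grasp point (between the pads) lies 19 mm behind it; z points along the fingers, y is the line along which they close (so a half turn about z gives the same grasp; the last joint's range is limited). The gripper opens to 85 mm and grips with 20 to 120 N. Pads are 22 mm wide; open, the fingers measure 114 mm over their backs; the gripper's body (76 mm by 85 mm) begins 54 mm behind the grasp point. The pads swing forward as they close: fully open they stand 13 mm farther back than shut.
Start: joints at [-66.463, 4.979, 10.078, 95.1, 0, 90], TCP at [0.22, -0.504, 0.231] pointing down, gripper open.
Joint ranges: [-179.16, 179.16], [-48.56, 103.87], [-65.8, 70.77], [-126.05, 130.52], [-82.76, 87.17], [-180, 180]. Speed limits (degrees/s): [127.2, 127.2, 147.25, 180, 180, 180].

### API

Orientations are given as [roll, pitch, yaw] about the fixed x, y, z axes, in that order (R = Rz(yaw) Ry(pitch) Rx(roll)).
In Python, from workcell import * gives the robot as it stands.
- The arm moves only by the tool servo_tool, never from a script. Its argument "moves" is a list of rows, each a list of 4 numbers: the shift along the world's x, y, z in a scale on which 1.0 is 0.8 m, then the turn about the world's z in a scale on which 1.0 is 4 rad. A call has 1 to 20 rows; each row is the pose to reach, as a shift and turn from the pose commanded when the call began; what a row does not reach only later rows make up. A row lasts 1/12 s, in which the tool goes at most 41.7 mm and 7.16 degrees, less where a joint would pass 70% of its speed; a pose out of reach is approached as far as the arm can. No shift or turn number may pass 1 either way. A call with a gripper value outside its range is refused whole. "claw" is the closure, from 0 (fully open) to 1 (shut), set as the call begins (left out, the last holds). The fingers move at their own pace and stop on an object; "force" is the grip in N (left out, the last holds). Time passes only in rows, so rows that repeat a pose let the fingers close. It gives the time, the measured TCP pose, the force, the opening and the grip force at its end, in the units of the state.
- get_obs(): the state, without advancing time (a new reading comes with each control period).
- camera(name): name is "side" or "top"; returns the picture (420x560x3 uint8, red, green, blue); there is no depth.
- get_calibration(name): a dict with "fx", "fy", "cx", "cy" (pixels), "rvec" (rotation vector, rad) and "tvec" (3), from world to camera coordinates, as OpenCV has them. Camera axes: x right, y down, z forward; pixel columns grow to the right and rows downward; lengths in m; the calibration is good to about 2 mm. A picture is of the moment at which its call begins. get_calibration takes no time and is no camera call.
- job_done(): hands the job in; it is judged then, once.
The state is a dict: "time": time; "q": joint angles; "qd": joint speeds; "joint_efforts": joint torques, N m; "ee_pos": TCP position; "tcp_rot": TCP orientation; "wrist_force": force on the tool from outside, world axes, zero at the start; "torque": the same for the moment, N m; "opening": finger opening in m; "grasp_force": force on a finger pad.
Only numpy, scipy, OpenCV 4.12 (cv2) and the standard library are available. Lean on these libraries where they do the work, as an engineer would, in place of code of your own. Each camera call takes 0.05 s, during which the arm holds its last target. There are 200 camera calls.

### The job

Close the open jar of pink and white sweets: take the loose red lid, set it level on the jar's neck and push it straight down until it clicks, then go on pushing firmly for a good second so that its skirt sits flush on the jar's shoulder all round. Then lift the closed jar by its lid alone and finish still holding it, motionless and upright about a hand's breadth clear of the counter, the lid fully on; leave the blue jar, the ribbon spool, the gift box and the green tin where they are.

Things in the scene. Friction and masses are not known exactly. Their poses are not given: they have to be found in the camera images.
- jar: Open clear jar of pink and white sugar-coated sweets, loose on the counter, 0.18 to 0.35 kg. Origin: centre of its underside, z up its axis, round. Body 64 mm across, up to a flat shoulder at 70 mm. Neck 40 mm across from 70 to 76 mm, snap bead 45 mm across at 79 to 80 mm, taper to 39 mm across at 85.5 mm and 32 mm at the rim, 89 mm high.
- jar_shoulder (a point): On the jar's axis at shoulder height, 70 mm above its underside. The lid is fully home when its origin (centre of the skirt's lower edge) is here and its skirt stands on the shoulder, which is a rigid stop.
- jar_rim (a point): Centre of the jar's rim, 89 mm above its underside, 19 mm above the shoulder.
- lid: Loose dark red round lid with a pale wooden knob, 0.115 kg, standing on the counter knob up. Origin: centre of its skirt's lower edge, z up its axis, round. Skirt 60 mm across outside, 55 mm inside; top face at 22 mm; knob from 22 to 43 mm, 22 mm across at its foot, 25 mm near its top (a 20 mm deep grip for finger pads).
- lid_knob (a point): Middle of the knob on the lid's axis, 32.5 mm above the skirt's lower edge, 10.5 mm above the lid's top face.
- lid_lugs (a point): On the lid's axis, 6.6 mm above the skirt's edge: height of six sprung lugs hidden in the skirt, 41 mm across. They find the neck from 4 mm off centre, meet the bead with the skirt about 8 mm above the shoulder; the push peaks at about 8 to 14 N some 4 mm above it, drops as they snap under the bead, then the skirt lands. Snapped on, the lid carries the jar.
- closed_jar: Bystander: a like jar of blue and white sweets with its red lid already on, 64 mm across, 113 mm high with the knob. Origin at the centre of its underside.
- spool_red: Bystander: spool of red ribbon lying flat, 63 x 72 x 22 mm. Origin at the centre of its underside.
- box_blue: Bystander: blue gift box with a dark blue bow, 61 x 81 x 70 mm. Origin at the centre of its underside.
- tin_green: Bystander: round green tin, 57 mm across, 60 mm high. Origin at the centre of its underside.

How it is judged (in metres and radians):
On the way:
1. Jar on the counter, lid snapped home (skirt within 1.5 mm of the shoulder, centre within 3 mm, level) and still pushed down: over 6 N between lid and jar for half a second (z of lid in the frame of jar_shoulder between -0.0015 and 0.0015 m and distance between lid and jar_shoulder below 0.003 m and angle between the z axis of lid and the z axis of jar, either way round below 0.05 rad and height (world z) of jar below 0.004 m and angle between jar's own z axis and vertical below 0.05 rad and contact force between lid and jar above 6 N), for 0.5 s.
At the end, for the whole second after the job is handed in: The gripper holds the lid alone (over 2 N, not touching the jar); the jar hangs from it, touching nothing else, underside over 50 mm up, still (under 0.03 m/s), upright within 0.2 rad; lid fully home: skirt within 1.5 mm of the shoulder, centre within 3 mm, level within 0.05 rad (z of lid in the frame of jar_shoulder between -0.0015 and 0.0015 m and distance between lid and jar_shoulder below 0.003 m and angle between the z axis of lid and the z axis of jar, either way round below 0.05 rad and height (world z) of jar above 0.05 m and angle between jar's own z axis and vertical below 0.2 rad and linear speed of jar below 0.03 m/s and contact force between the fingers and lid above 2 N and contact force between the fingers and jar below 0.3 N and contact force between jar and closed_jar below 0.1 N and contact force between jar and box_blue below 0.1 N and contact force between jar and tin_green below 0.1 N and contact force between jar and spool_red below 0.1 N); the arm keeps its last pose, push and grip.
It fails at once if the jar is tipped more than 0.35 rad (angle between jar's own z axis and vertical above 0.35 rad).
It fails at once if the blue jar is moved more than 20 mm (distance of closed_jar from where it was at the start of the episode above 0.02 m).
It fails at once if the ribbon spool is moved more than 20 mm (distance of spool_red from where it was at the start of the episode above 0.02 m).
It fails at once if the blue gift box is moved more than 20 mm (distance of box_blue from where it was at the start of the episode above 0.02 m).
It fails at once if the green tin is moved more than 20 mm (distance of tin_green from where it was at the start of the episode above 0.02 m).
It also fails if it takes over 48 s, if anything falls off the work surface, if the arm or the gripper's body presses on something with over 40 N, if the wrist force passes 120 N, or if a joint passes its speed limit or range.

## Working session

There is one attempt and no reset: what is moved stays moved. The work goes in short steps, Python scripts to look and compute and a tool call to move; the robot and the scene stay as the last step left them, time stands still between calls to the robot, and variables do not carry over. Pictures are saved under pics/ and viewed, at most 10 in all, crops included, and the job is handed in when it is done.

Besides the shell and the picture viewer there is one more tool, called after ">>>" as name([rows], argument=value, ...), one row to a line, values as JSON. servo_tool: Moves the arm, as the interface text tells. Its arguments: {"type":"object","properties":{"moves":{"type":"array","items":{"type":"array","items":{"type":"number"}}},"claw":{"type":"number"},"force":{"type":"number"}},"required":["moves"]}

```bash
mkdir -p pics
python3 - <<'E'
from workcell import *
import cv2
for n in("side","top"):
    cv2.imwrite(f"pics/{n}0.png",camera(n)[:,:,::-1]); print(n,get_calibration(n))
print(get_obs())
E
```

```text
side {'fx': 416.07529760158053, 'fy': 416.07529760158053, 'cx': 282.0317326440863, 'cy': 208.53694979708146, 'rvec': array([ 0.66511139, -2.60935056,  1.14362678]), 'tvec': array([0.53291795, 0.2596661 , 0.87325573])}
top {'fx': 381.020329057281, 'fy': 381.020329057281, 'cx': 284.1131158949868, 'cy': 210.13376996945888, 'rvec': array([ 2.13108584, -2.17616075,  0.1649547 ]), 'tvec': array([0.01208968, 0.62557345, 0.92070367])}
{'time': 0.1, 'q': array([-6.64610856e+01,  5.00458403e+00,  1.00397581e+01,  9.51027060e+01,
       -5.29867588e-04,  8.99992754e+01]), 'qd': array([ 0.07148149, -0.12706525,  0.05250327, -0.14825259, -0.08712435,
        0.0788632 ]), 'joint_efforts': array([-2.46812915e-04, -5.21563697e+01,  4.65650833e+01,  1.60935649e-02,
        4.39128951e-05, -3.01852005e-06]), 'ee_pos': array([ 0.2195607 , -0.50402523,  0.23069312]), 'tcp_rot': array([-1.79932468e+02,  5.29013129e-04,  2.35396396e+01]), 'wrist_force': array([-0.11154218, -0.54997248,  0.75546919]), 'torque': array([ 0.02071685,  0.06409408, -0.01956134]), 'grasp_force': 0.0, 'opening': 0.08535505503151089}
```

View pics/side0.png

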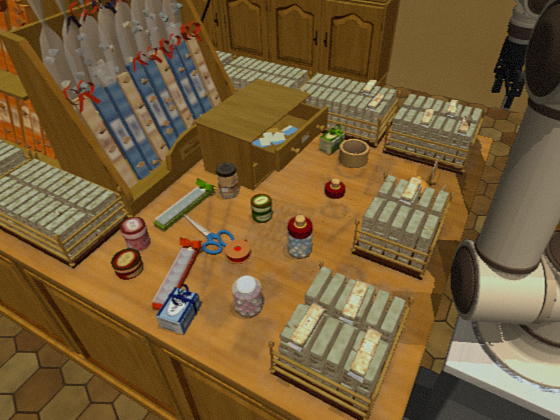

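View pics/top0.png

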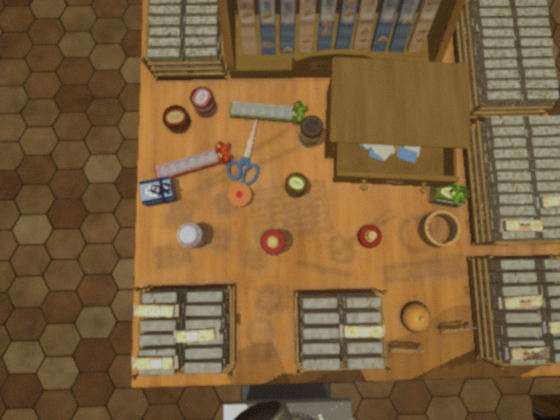

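The side view shows the loose lid near (335,188), the blue jar (300,237) and the open jar (248,296). In the top view they are at (370,236), (273,241) and (190,235). Next I'll zoom in on the lid and the jar.

```bash
cat > h.py <<'E'
import numpy as np, cv2
from workcell import *
def K(n):
    c=get_calibration(n); R=cv2.Rodrigues(np.array(c["rvec"]))[0]; return c,R,np.array(c["tvec"])
def ray(n,u,v):
    c,R,t=K(n); return -R.T@t, R.T@np.array([(u-c["cx"])/c["fx"],(v-c["cy"])/c["fy"],1])
def onz(n,u,v,z):
    o,d=ray(n,u,v); return o+d*(z-o[2])/d[2]
def proj(n,p):
    c,R,t=K(n); q=R@np.array(p)+t; return np.array([c["fx"]*q[0]/q[2]+c["cx"],c["fy"]*q[1]/q[2]+c["cy"]])
def tri(u1,u2):
    (a,d),(b,e)=ray("side",*u1),ray("top",*u2)
    s=np.linalg.lstsq(np.c_[d,-e],b-a,rcond=None)[0]
    p,q=a+s[0]*d,b+s[1]*e; return (p+q)/2,np.linalg.norm(p-q)
def crop(im,u,v,h,f): return cv2.resize(im[v-h:v+h,u-h:u+h],None,fx=f,fy=f,interpolation=cv2.INTER_CUBIC)
E
python3 - <<'E'
from h import *
s=cv2.imread("pics/side0.png");t=cv2.imread("pics/top0.png")
a=np.hstack([crop(s,335,188,20,10),crop(t,370,236,20,10)]);b=np.hstack([crop(s,248,296,25,8),crop(t,190,235,25,8)])
# 400px each -> scale
cv2.imwrite("pics/crop1.png",cv2.resize(np.vstack([a,b]),(600,600),interpolation=cv2.INTER_AREA))
for n,im in(("side",s),("top",t)):
    h=cv2.cvtColor(im,cv2.COLOR_BGR2HSV)
    m=(((h[...,0]<8)|(h[...,0]>168))&(h[...,1]>150)&(h[...,2]>40)).astype(np.uint8)
    k,_,st,ce=cv2.connectedComponentsWithStats(m)
    for i in range(1,k):
        if st[i,4]>60: print(n,st[i],ce[i].round(1))
    print("cam",(-K(n)[1].T@K(n)[2]).round(3))
E
```

```text
side [180  22  12  18  76] [184.3  30.6]
side [159  38  15  21 116] [165.8  48.3]
side [133  51  13  20  74] [138.   59.9]
side [ 78  82  23  30 176] [87.7 96.6]
side [325 181  20  17 203] [334.3 190.5]
side [288 217  24  22 307] [299.7 229.1]
side [121 218  24  17  69] [132.9 229.1]
side [177 246  24  42 122] [189.4 264.4]
side [113 250  25  18 117] [125.  258.3]
side [227 253  22   9  62] [237.9 258.6]
side [116 269  21  10  68] [124.  274.6]
cam [0.228 0.663 0.789]
top [216 144  14  19 127] [223.6 153.3]
top [359 225  22  22 235] [369.1 235.8]
top [261 230  24  24 309] [272.9 241.4]
cam [0.49  0.012 0.999]
```

View pics/crop1.png

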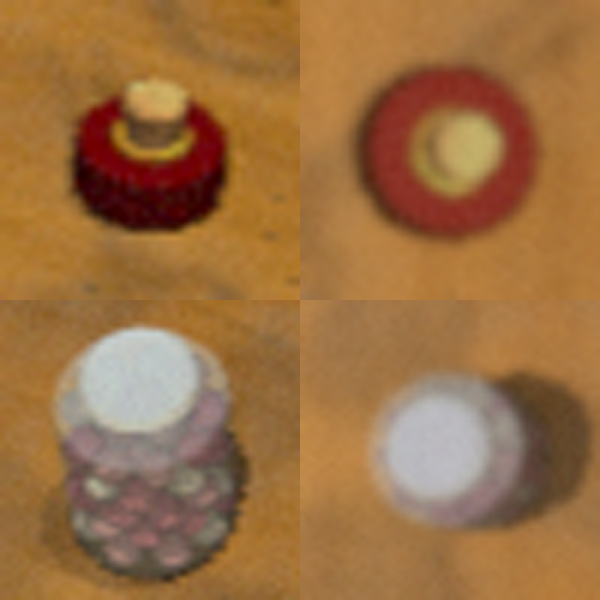

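The crops show the lid's red disc at about (369.5,235.8) in the top view. The jar's white neck disc is at about (187.3,234) in the top view and (245.7,283.5) in the side view. I'll refine these with masks.

```bash
cat >> h.py <<'E'
def blob(im,kind,u,v,r=25):
    h=cv2.cvtColor(im,cv2.COLOR_BGR2HSV).astype(int)
    if kind=="red": m=((h[...,0]<8)|(h[...,0]>168))&(h[...,1]>130)&(h[...,2]>35)
    else: m=(h[...,1]<50)&(h[...,2]>155)
    w=np.zeros(m.shape,bool); w[v-r:v+r,u-r:u+r]=1
    c=max(cv2.findContours((m&w).astype(np.uint8),cv2.RETR_EXTERNAL,cv2.CHAIN_APPROX_NONE)[0],key=cv2.contourArea)
    c=cv2.convexHull(c); M=cv2.moments(c); return np.array([M["m10"],M["m01"]])/M["m00"],cv2.boundingRect(c),cv2.fitEllipse(c)
E
python3 - <<'E'
from h import *
s=cv2.imread("pics/side0.png");t=cv2.imread("pics/top0.png")
for kind,a,b,z in(("red",(335,190),(370,236),.017),("white",(246,284),(187,234),.084)):
    A=blob(s,kind,*a);B=blob(t,kind,*b)
    print(kind,A,B); p,e=tri(A[0],B[0]); print("tri",p.round(4),e.round(4),"top@z",onz("top",*B[0],z).round(4),"side@z",onz("side",*A[0],z).round(4))
E
```

```text
red (array([334.46487867, 189.05555556]), (325, 181, 20, 17), ((334.48052978515625, 188.86497497558594), (18.07964515686035, 20.069652557373047), 93.08894348144531)) (array([369.53220498, 235.65632346]), (359, 225, 22, 22), ((369.54449462890625, 235.7003631591797), (21.447893142700195, 21.722606658935547), 107.85335540771484))
tri [ 0.5584 -0.2229  0.0092] 0.0013 top@z [ 0.5584 -0.2208  0.017 ] side@z [ 0.5545 -0.2142  0.017 ]
white (array([244.69982238, 284.28063943]), (233, 276, 23, 17), ((244.33041381835938, 284.4718017578125), (17.00628662109375, 23.32137107849121), 73.9134521484375)) (array([187.21328225, 234.1091954 ]), (179, 224, 18, 21), ((187.12203979492188, 234.1165008544922), (17.451000213623047, 20.078561782836914), 8.401790618896484))
tri [0.5674 0.2342 0.0808] 0.0011 top@z [0.5667 0.2332 0.084 ] side@z [0.5664 0.2364 0.084 ]
```

Units first: shifts go in shares of 0.8 m and turns go in shares of 4 rad. So 33.8 cm / 80 = 0.4225, 28.3 cm / 80 = 0.3538.

>>> servo_tool([
  [0.0288, 0.0238, 0, 0],
  [0.0575, 0.0475, 0, 0],
  [0.0863, 0.0713, 0, 0],
  [0.115, 0.095, 0, 0],
  [0.1438, 0.1188, 0, 0],
  [0.1725, 0.1425, 0, 0],
  [0.2013, 0.1663, 0, 0],
  [0.23, 0.19, 0, 0],
  [0.2588, 0.2138, 0, 0],
  [0.2875, 0.2375, 0, 0],
  [0.3163, 0.2613, 0, 0],
  [0.345, 0.285, 0, 0],
  [0.3738, 0.3088, 0, 0],
  [0.3938, 0.3313, 0, 0],
  [0.41, 0.345, 0, 0],
  [0.4188, 0.3513, 0, 0],
  [0.4225, 0.3538, 0, 0],
  [0.4225, 0.3538, 0, 0],
  [0.4225, 0.3538, 0, 0],
  [0.4225, 0.3538, 0, 0],
], claw=0, force=50)

```text
time: 1.77
ee_pos: [0.557, -0.222, 0.2314]
tcp_rot: [180.0, 0.0, 23.5]
wrist_force: [1.3, 0.1, 0.4]
opening: 0.0855
grasp_force: 0.0
```

In the tool's units: -18 cm / 80 = -0.225, -17.5 cm / 80 = -0.2188.

>>> servo_tool([
  [0, 0, -0.0188, 0],
  [0, 0, -0.0438, 0],
  [0, 0, -0.0688, 0],
  [0, 0, -0.0938, 0],
  [0, 0, -0.1188, 0],
  [0, 0, -0.1438, 0],
  [0, 0, -0.1688, 0],
  [0, 0, -0.1875, 0],
  [0, 0, -0.2063, 0],
  [0, 0, -0.2188, 0],
  [0, 0, -0.225, 0],
  [0, 0, -0.225, 0],
  [0, 0, -0.225, 0],
])

```text
time: 2.85
ee_pos: [0.5577, -0.2216, 0.0519]
tcp_rot: [180.0, -0.0, 23.5]
wrist_force: [0.5, 0.2, -0.0]
opening: 0.0853
grasp_force: 0.0
```

Run:
```python
from h import *
s=camera("side")[:,:,::-1];t=camera("top")[:,:,::-1]
cv2.imwrite("pics/s1.png",s);cv2.imwrite("pics/t1.png",t)
cv2.imwrite("pics/c2.png",np.hstack([crop(s,335,175,40,5),crop(t,370,236,40,5)]))
print(get_obs()["ee_pos"])
```

```text
[ 0.55809415 -0.2215589   0.05243728]
```

View pics/c2.png

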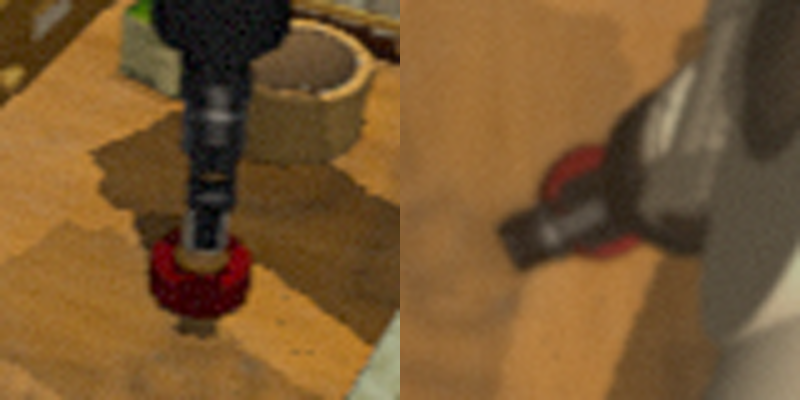

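The fingers line up with the knob: in the side crop the finger is at column 207 and the lid at 200, about 1 px apart in the full picture. I'll lower and close.

In the tool's units: -2.7 cm / 80 = -0.0338, -2.3 cm / 80 = -0.0288.

>>> servo_tool([
  [0, 0, -0.01, 0],
  [0, 0, -0.02, 0],
  [0, 0, -0.0288, 0],
  [0, 0, -0.0338, 0],
  [0, 0, -0.0338, 0],
  [0, 0, -0.0338, 0],
])

```text
time: 3.45
ee_pos: [0.5574, -0.2211, 0.0238]
tcp_rot: [-180.0, 0.0, 23.5]
wrist_force: [0.3, 0.3, -0.3]
opening: 0.0854
grasp_force: 0.0
```

>>> servo_tool([
  [0, 0, 0, 0],
  [0, 0, 0, 0],
  [0, 0, 0, 0],
  [0, 0, 0, 0],
  [0, 0, 0, 0],
  [0, 0, 0, 0],
  [0, 0, 0, 0],
  [0, 0, 0, 0],
  [0, 0, 0, 0],
  [0, 0, 0, 0],
  [0, 0, 0, 0],
  [0, 0, 0, 0],
], claw=1, force=50)

```text
time: 4.45
ee_pos: [0.5578, -0.2213, 0.0247]
tcp_rot: [180.0, -0.0, 23.5]
wrist_force: [-1.5, 0.9, 5.4]
opening: 0.0218
grasp_force: 49.1
```

In the tool's units: 18 cm / 80 = 0.225, 1.5 cm / 80 = 0.0188.

>>> servo_tool([
  [0, 0, 0.0063, 0],
  [0, 0, 0.0188, 0],
  [0, 0, 0.0375, 0],
  [0, 0, 0.0625, 0],
  [0, 0, 0.0875, 0],
  [0, 0, 0.1125, 0],
  [0, 0, 0.1375, 0],
  [0, 0, 0.1625, 0],
  [0, 0, 0.1875, 0],
  [0, 0, 0.2063, 0],
  [0, 0, 0.2188, 0],
  [0, 0, 0.225, 0],
  [0, 0, 0.225, 0],
  [0, 0, 0.225, 0],
], force=70)

```text
time: 5.62
ee_pos: [0.5575, -0.2212, 0.2036]
tcp_rot: [-180.0, 0.0, 23.5]
wrist_force: [0.2, -0.2, -1.5]
opening: 0.0212
grasp_force: 68.5
```

In the tool's units: 45.4 cm / 80 = 0.5675, 45 cm / 80 = 0.5625.

>>> servo_tool([
  [0, 0.0125, 0, 0],
  [0, 0.0375, 0, 0],
  [0.0013, 0.075, 0, 0],
  [0.0025, 0.1125, 0, 0],
  [0.0025, 0.15, 0, 0],
  [0.0038, 0.1875, 0, 0],
  [0.0038, 0.225, 0, 0],
  [0.005, 0.2625, 0, 0],
  [0.0063, 0.3, 0, 0],
  [0.0063, 0.3375, 0, 0],
  [0.0075, 0.375, 0, 0],
  [0.0088, 0.4125, 0, 0],
  [0.0088, 0.45, 0, 0],
  [0.01, 0.4875, 0, 0],
  [0.0113, 0.525, 0, 0],
  [0.0113, 0.55, 0, 0],
  [0.0113, 0.5625, 0, 0],
  [0.0113, 0.5675, 0, 0],
  [0.0113, 0.5675, 0, 0],
  [0.0113, 0.5675, 0, 0],
])

```text
time: 7.28
ee_pos: [0.5665, 0.232, 0.204]
tcp_rot: [180.0, 0.0, 23.5]
wrist_force: [-0.5, 0.2, -1.4]
opening: 0.0212
grasp_force: 68.6
```

In the tool's units: -6.5 cm / 80 = -0.0813, -6 cm / 80 = -0.075.

>>> servo_tool([
  [0, 0, -0.0125, 0],
  [0, 0, -0.0313, 0],
  [0, 0, -0.05, 0],
  [0, 0, -0.0625, 0],
  [0, 0, -0.075, 0],
  [0, 0, -0.0813, 0],
  [0, 0, -0.0813, 0],
  [0, 0, -0.0813, 0],
])

```text
time: 7.95
ee_pos: [0.5667, 0.2326, 0.1395]
tcp_rot: [-180.0, -0.0, 23.5]
wrist_force: [-0.2, 0.1, -0.7]
opening: 0.0214
grasp_force: 68.6
```

Run:
```python
from h import *
s=camera("side")[:,:,::-1];t=camera("top")[:,:,::-1]
cv2.imwrite("pics/s2.png",s);cv2.imwrite("pics/t2.png",t)
cv2.imwrite("pics/c3.png",np.hstack([crop(s,248,275,40,5),crop(t,187,234,40,5)]))
o=get_obs();print(o["ee_pos"],o["opening"],o["grasp_force"],o["wrist_force"])
```

```text
[0.56697989 0.23283118 0.14013067] 0.021350704382158633 68.6285062506795 [ 0.84283981 -0.43155247 -1.24982736]
```

View pics/c3.png

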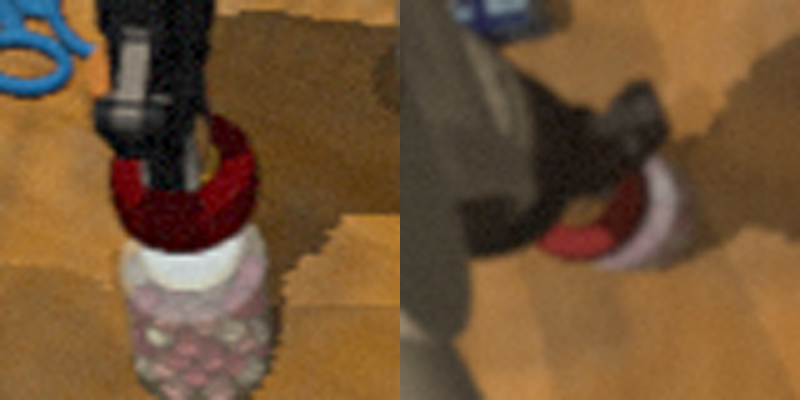

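The lid is held level above the jar: in the side crop it spans columns 112–258 and the jar body 122–272. I'll compare those edges with the projected circles.

Run:
```python
from h import *
def ext(n,x,y,zs,r):
    P=np.array([proj(n,[x+r*np.cos(a),y+r*np.sin(a),z]) for z in zs for a in np.linspace(0,6.28,120)]); return np.r_[P.min(0),P.max(0)].round(1)
s0=cv2.imread("pics/side0.png");s2=cv2.imread("pics/s2.png");t2=cv2.imread("pics/t2.png");t0=cv2.imread("pics/top0.png")
bb=lambda r:np.array([r[0]-.5,r[1]-.5,r[0]+r[2]-.5,r[1]+r[3]-.5])
print("lid start side meas",bb(blob(s0,"red",335,190)[1]),"exp",ext("side",.5578,-.2213,[0,.022],.03))
print("lid start top meas",bb(blob(t0,"red",370,236)[1]),"exp",ext("top",.5578,-.2213,[0,.022],.03))
print("lid now side meas",bb(blob(s2,"red",245,280,35)[1]),"exp",ext("side",.567,.2328,[.1155,.1375],.03))
print("lid now top meas",bb(blob(t2,"red",187,234,35)[1]),"exp",ext("top",.567,.2328,[.1155,.1375],.03))
# jar body edges: columns from grabcut in clean first pictures
for n,im,(u,v),r in(("side",s0,(248,296),45),("top",t0,(190,235),30)):
    sub=im[v-r:v+r,u-r:u+r].astype(np.uint8); h=cv2.cvtColor(sub,cv2.COLOR_BGR2HSV)
    m=((h[...,1]<115)&(h[...,2]>70)).astype(np.uint8)
    c=max(cv2.findContours(m,cv2.RETR_EXTERNAL,cv2.CHAIN_APPROX_NONE)[0],key=cv2.contourArea)
    print("jar",n,bb(cv2.boundingRect(c))+np.array([u-r,v-r]*2),"exp",ext(n,.567,.2335,[0.003,.07],.032))
    print("neck meas",bb(blob(im,"white",*((246,284) if n=="side" else (187,234)))[1]),"exp",ext(n,.567,.2335,[.0795],.0225),ext(n,.567,.2335,[.089],.016))
```

```text
lid start side meas [324.5 180.5 344.5 197.5] exp [323.7 179.5 345.  198.5]
lid start top meas [358.5 224.5 380.5 246.5] exp [356.9 224.2 381.8 247.8]
lid now side meas [229.5 256.5 259.5 284.5] exp [228.5 255.3 258.9 285.3]
lid now top meas [174.5 227.5 195.5 245.5] exp [168.4 218.9 197.1 245.9]
jar side [231.5 274.5 262.5 316.5] exp [230.6 275.3 262.3 318. ]
neck meas [232.5 275.5 255.5 292.5] exp [234.7 276.  256.  293.3] [237.4 275.7 252.7 288. ]
jar top [176.5 221.5 206.5 247.5] exp [175.3 221.4 206.9 248.7]
neck meas [178.5 223.5 196.5 244.5] exp [178.2 224.8 196.9 243.5] [179.9 227.1 193.3 240.5]
```

All offsets come out within about 1.5 mm, so I can go down.

In the tool's units: -3.2 cm / 80 = -0.04, 0.05 cm / 80 = 0.0006.

>>> servo_tool([
  [0, 0.0006, -0.0075, 0],
  [0, 0.0006, -0.0163, 0],
  [0, 0.0006, -0.025, 0],
  [0, 0.0006, -0.0325, 0],
  [0, 0.0006, -0.0375, 0],
  [0, 0.0006, -0.04, 0],
  [0, 0.0006, -0.04, 0],
  [0, 0.0006, -0.04, 0],
])

```text
time: 8.72
ee_pos: [0.5666, 0.2333, 0.1073]
tcp_rot: [180.0, 0.0, 23.5]
wrist_force: [0.5, -0.0, -1.4]
opening: 0.0217
grasp_force: 68.6
```

In the tool's units: -0.5 cm / 80 = -0.0063, -0.4 cm / 80 = -0.005.

>>> servo_tool([
  [0, 0, -0.0013, 0],
  [0, 0, -0.0025, 0],
  [0, 0, -0.0038, 0],
  [0, 0, -0.005, 0],
  [0, 0, -0.0063, 0],
  [0, 0, -0.0063, 0],
  [0, 0, -0.0063, 0],
])

```text
time: 9.3
ee_pos: [0.5668, 0.2332, 0.1024]
tcp_rot: [180.0, -0.0, 23.5]
wrist_force: [0.6, -0.8, -0.9]
opening: 0.0213
grasp_force: 68.7
```

In the tool's units: -0.3 cm / 80 = -0.0038, -0.2 cm / 80 = -0.0025.

>>> servo_tool([
  [0, 0, -0.0013, 0],
  [0, 0, -0.0025, 0],
  [0, 0, -0.0038, 0],
  [0, 0, -0.0038, 0],
  [0, 0, -0.0038, 0],
])

```text
time: 9.72
ee_pos: [0.5672, 0.2332, 0.1001]
tcp_rot: [180.0, -0.1, 23.5]
wrist_force: [2.1, -2.6, 5.1]
opening: 0.0214
grasp_force: 69.3
```

In the tool's units: -0.4 cm / 80 = -0.005, -0.05 cm / 80 = -0.0006.

>>> servo_tool([
  [0.0006, -0.0006, -0.0013, 0],
  [0.0006, -0.0006, -0.0025, 0],
  [0.0006, -0.0006, -0.0038, 0],
  [0.0006, -0.0006, -0.005, 0],
  [0.0006, -0.0006, -0.005, 0],
  [0.0006, -0.0006, -0.005, 0],
])

```text
time: 10.22
ee_pos: [0.5672, 0.2329, 0.0958]
tcp_rot: [-180.0, -0.0, 23.5]
wrist_force: [0.2, -0.4, -2.6]
opening: 0.021
grasp_force: 68.7
```

In the tool's units: -0.3 cm / 80 = -0.0038, -0.2 cm / 80 = -0.0025.

>>> servo_tool([
  [0, 0, -0.0013, 0],
  [0, 0, -0.0025, 0],
  [0, 0, -0.0038, 0],
  [0, 0, -0.0038, 0],
  [0, 0, -0.0038, 0],
])

```text
time: 10.63
ee_pos: [0.5675, 0.233, 0.0948]
tcp_rot: [-180.0, -0.2, 23.5]
wrist_force: [-4.4, -2.2, 18.0]
opening: 0.0215
grasp_force: 70.8
```

Snapped and landed. I'll push a little harder and hold.

In the tool's units: -0.1 cm / 80 = -0.0013.

>>> servo_tool([
  [0, 0, -0.0013, 0],
  [0, 0, -0.0013, 0],
  [0, 0, -0.0013, 0],
  [0, 0, -0.0013, 0],
  [0, 0, -0.0013, 0],
  [0, 0, -0.0013, 0],
  [0, 0, -0.0013, 0],
  [0, 0, -0.0013, 0],
  [0, 0, -0.0013, 0],
  [0, 0, -0.0013, 0],
  [0, 0, -0.0013, 0],
  [0, 0, -0.0013, 0],
  [0, 0, -0.0013, 0],
  [0, 0, -0.0013, 0],
  [0, 0, -0.0013, 0],
  [0, 0, -0.0013, 0],
  [0, 0, -0.0013, 0],
  [0, 0, -0.0013, 0],
  [0, 0, -0.0013, 0],
  [0, 0, -0.0013, 0],
])

```text
time: 12.3
ee_pos: [0.5677, 0.2331, 0.0947]
tcp_rot: [180.0, -0.2, 23.5]
wrist_force: [-6.3, -3.2, 23.4]
opening: 0.0216
grasp_force: 71.4
```

Run:
```python
from h import *
s=camera("side")[:,:,::-1];t=camera("top")[:,:,::-1]
cv2.imwrite("pics/c4.png",np.hstack([crop(s,248,285,40,5),crop(t,187,234,40,5)]))
```

```text
(no output)
```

View pics/c4.png

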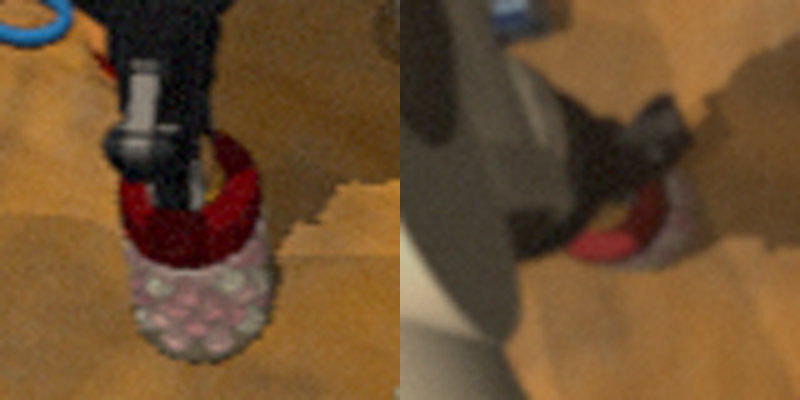

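The skirt sits on the shoulder all round: its lower edge meets the jar body at about row 268 of the side crop. The TCP stands exactly 70 mm above its height when it gripped the lid on the counter. Lifting gently now.

In the tool's units: 9.8 cm / 80 = 0.1225, 9.7 cm / 80 = 0.1213.

>>> servo_tool([
  [0, 0, 0.0013, 0],
  [0, 0, 0.0038, 0],
  [0, 0, 0.0075, 0],
  [0, 0, 0.0125, 0],
  [0, 0, 0.0188, 0],
  [0, 0, 0.0263, 0],
  [0, 0, 0.035, 0],
  [0, 0, 0.0438, 0],
  [0, 0, 0.0538, 0],
  [0, 0, 0.0638, 0],
  [0, 0, 0.0738, 0],
  [0, 0, 0.0838, 0],
  [0, 0, 0.0938, 0],
  [0, 0, 0.1025, 0],
  [0, 0, 0.11, 0],
  [0, 0, 0.115, 0],
  [0, 0, 0.1188, 0],
  [0, 0, 0.1213, 0],
  [0, 0, 0.1225, 0],
  [0, 0, 0.1225, 0],
])

```text
time: 14.07
ee_pos: [0.5671, 0.2327, 0.1892]
tcp_rot: [-180.0, 0.0, 23.5]
wrist_force: [1.1, -0.4, -2.8]
opening: 0.0217
grasp_force: 68.6
```

>>> servo_tool([
  [0, 0, 0, 0],
  [0, 0, 0, 0],
  [0, 0, 0, 0],
  [0, 0, 0, 0],
  [0, 0, 0, 0],
  [0, 0, 0, 0],
  [0, 0, 0, 0],
  [0, 0, 0, 0],
  [0, 0, 0, 0],
  [0, 0, 0, 0],
  [0, 0, 0, 0],
  [0, 0, 0, 0],
])

```text
time: 15.07
ee_pos: [0.5671, 0.2328, 0.1893]
tcp_rot: [-180.0, 0.0, 23.5]
wrist_force: [0.3, 0.1, -4.3]
opening: 0.0212
grasp_force: 68.6
```

Run:
```python
from h import *
s=camera("side")[:,:,::-1]
cv2.imwrite("pics/c5.png",crop(s,240,250,80,5)[:600])
```

```text
(no output)
```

View pics/c5.png

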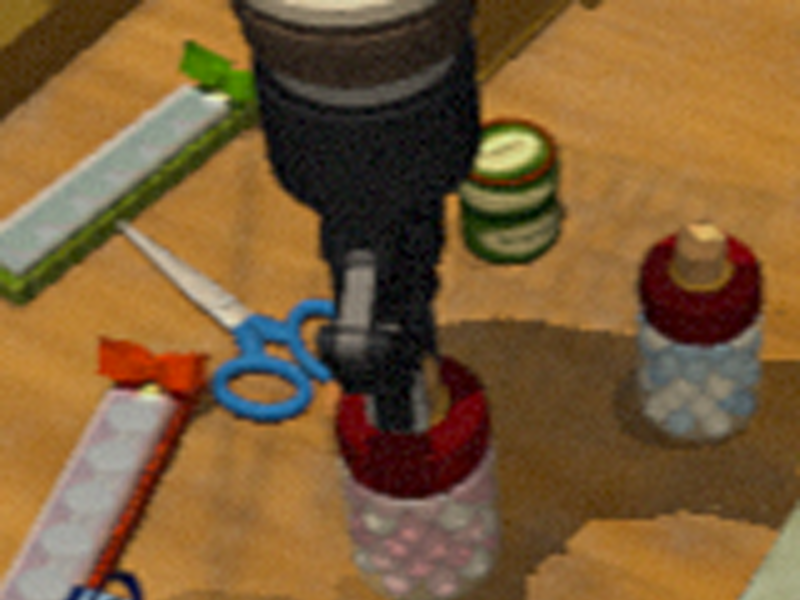

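The closed jar hangs upright from its lid, with the lid at (412,440) and the body at (420,540) in the crop, about 95 mm up. The wrist load of about 4 N fits the jar plus lid.

```bash
python3 -c "
from workcell import *
print(job_done())"
```

```text
the job is handed in; nothing more can be done
None
```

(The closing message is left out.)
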